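# Ink pad from behind the stamps

## Task

The red ink pad is needed and stands behind the blue stamp, the green ink bottle and the yellow glue stick. First move all three into the wooden side tray, standing upright; then set the red ink pad flat in the middle of the black working mat, and only then stand each of the three back upright in the middle of the disc of its own colour where it came from. Knock none of them over and leave the black ink pad where it is.

Things in the scene. Friction and masses are not known exactly. Their poses are not given: they have to be found in the camera images.
- stamp: rubber stamp with a round blue handle, standing; 98 mm tall, 90 g or so. Black round foot 36 mm in diameter and 16 mm high, a narrower neck, then a straight round handle 31 mm in diameter from 46 to 90 mm above its underside. Origin: centre of the underside; z up along its axis; yaw is without meaning. At the start it stands on the blue disc
- ink_bottle: ink refill bottle, white with a green label and green cap, standing; 104 mm tall, about 90 g. Straight round body 32 mm in diameter up to 80 mm, above it a cap 26 mm in diameter. Origin: centre of the underside; z up. At the start it stands on the green disc
- glue_stick: glue stick, yellow tube with an orange cap and a black foot, standing; 94 mm tall, about 70 g. Foot 34 mm in diameter and 12 mm high, above it 31 to 32 mm in diameter. Origin: centre of the underside; z up. At the start it stands on the yellow disc
- home_blue: blue disc, the stamp's place: 48 mm in diameter, 2 mm thick, fixed on the front of a white stand. Origin: centre of its underside, 10 mm above the desk; x points to the back of the stand (away from the robot), y along the row of discs. Three discs in a row, 74 mm from centre to centre, in any order
- home_green: green disc, the ink bottle's place; same size, row and axes as the blue disc. The white plastic stand under the discs and the ink pads is fixed, 260 mm wide, 160 mm deep, its floor 10 mm above the desk, with a rim at back and sides 6 mm above that floor
- home_yellow: yellow disc, the glue stick's place; the same size, row and axes as the blue disc
- red_pad: red ink pad, a closed flat tin with a white label on top: 40 mm (its x) by 60 mm (its y) by 20 mm high, about 100 g. Lies on the floor of the stand (10 mm above the desk), its centre about 48 mm behind the middle disc, with nothing but the three tall things within 30 mm of it. Origin: centre of the underside; z up
- black_pad: black ink pad, a flat tin 55 by 36 by 18 mm, lying on the stand to one side of the red one; to be left alone. Origin: centre of the underside. (A white eraser with a blue sleeve, 46 by 20 by 13 mm, lies on the other side)
- tray: shallow open wooden tray, fixed on the desk, the side area: 250 mm (its x) by 120 mm (its y) by 18 mm high, walls 4 mm, floor 4 mm thick. Origin: centre of the underside, on the desk. It is empty at the start
- mat: black rubber mat, 100 mm (its x) by 120 mm (its y), 3 mm thick, fixed on the desk, with a white outlined rectangle of 54 by 74 mm in its middle. Origin: centre of the underside, on the desk. It lies to one side of the stand, the tray to the other; which is left and which is right varies
There are look-alikes about, which are no part of the job. Of the things shaped like the red_pad, the red one is meant.

How it is judged (in metres and radians):
On the way, in this order (a step that is already met when the one before it is completed fails the run):
1. the stamp, the ink bottle and the glue stick all stand upright in the side tray, released, the red ink pad still on the stand (x of stamp in the frame of tray between -0.121 and 0.121 m and y of stamp in the frame of tray between -0.056 and 0.056 m and z of stamp in the frame of tray between -0.002 and 0.01 m and angle between each of stamp, ink_bottle, glue_stick's own z axis and vertical below 0.12 rad and contact force between each of stamp, ink_bottle, glue_stick and the fingers below 0.3 N and linear speed of each of stamp, ink_bottle, glue_stick below 0.03 m/s and x of ink_bottle in the frame of tray between -0.121 and 0.121 m and y of ink_bottle in the frame of tray between -0.056 and 0.056 m and z of ink_bottle in the frame of tray between -0.002 and 0.01 m and x of glue_stick in the frame of tray between -0.121 and 0.121 m and y of glue_stick in the frame of tray between -0.056 and 0.056 m and z of glue_stick in the frame of tray between -0.002 and 0.01 m and distance of red_pad from where it was at the start of the episode below 0.02 m), for 0.2 s.
2. the red ink pad lies flat in the middle of the mat, released, the three others still standing in the tray (x of stamp in the frame of tray between -0.121 and 0.121 m and y of stamp in the frame of tray between -0.056 and 0.056 m and z of stamp in the frame of tray between -0.002 and 0.01 m and angle between each of stamp, ink_bottle, glue_stick's own z axis and vertical below 0.12 rad and contact force between each of stamp, ink_bottle, glue_stick, red_pad and the fingers below 0.3 N and linear speed of each of stamp, ink_bottle, glue_stick, red_pad below 0.03 m/s and x of ink_bottle in the frame of tray between -0.121 and 0.121 m and y of ink_bottle in the frame of tray between -0.056 and 0.056 m and z of ink_bottle in the frame of tray between -0.002 and 0.01 m and x of glue_stick in the frame of tray between -0.121 and 0.121 m and y of glue_stick in the frame of tray between -0.056 and 0.056 m and z of glue_stick in the frame of tray between -0.002 and 0.01 m and horizontal distance between red_pad and mat below 0.015 m and z of red_pad in the frame of mat between -0.001 and 0.008 m and angle between red_pad's own z axis and vertical below 0.08 rad), for 0.2 s.
At the end, for the whole second after the job is handed in: the stamp stands on the blue disc, the ink bottle on the green and the glue stick on the yellow, each upright and within 13 mm of the disc's centre; the red ink pad lies flat on the mat within 15 mm of its centre; the black ink pad is within 12 mm of where it was; all released and at rest (horizontal distance between stamp and home_blue below 0.013 m and z of stamp in the frame of home_blue between -0.002 and 0.006 m and angle between each of stamp, ink_bottle, glue_stick's own z axis and vertical below 0.1 rad and contact force between each of stamp, ink_bottle, glue_stick, red_pad and the fingers below 0.3 N and linear speed of each of stamp, ink_bottle, glue_stick, red_pad below 0.03 m/s and horizontal distance between ink_bottle and home_green below 0.013 m and z of ink_bottle in the frame of home_green between -0.002 and 0.006 m and horizontal distance between glue_stick and home_yellow below 0.013 m and z of glue_stick in the frame of home_yellow between -0.002 and 0.006 m and horizontal distance between red_pad and mat below 0.015 m and z of red_pad in the frame of mat between -0.001 and 0.008 m and angle between red_pad's own z axis and vertical below 0.08 rad and distance of black_pad from where it was at the start of the episode below 0.012 m); the robot touches nothing.
It fails at once if the stamp, the ink bottle or the glue stick is tipped over (more than 40 degrees) (angle between any of stamp, ink_bottle, glue_stick's own z axis and vertical above 0.7 rad).
It fails at once if the black ink pad is pushed more than 12 mm (distance of black_pad from where it was at the start of the episode above 0.012 m).
It also fails if it takes over 147 s, if anything falls off the work surface, if the arm or the gripper's body presses on something with over 40 N, if the wrist force passes 120 N, or if a joint passes its speed limit or range.

## Robot

A 7-joint arm with a two-finger parallel gripper is mounted at the origin on the work surface. World frame = base frame: x ahead of the robot, y to its left, z up, the work surface at z = 0. Lengths are in mm, angles in degrees, forces in N, time in s.
With the tool pointing down it reaches from about 350 to 900 mm from the base axis. Payload 7.2 kg.
Tool frame: the origin (TCP) lies at the very end of the fingers, on their centre line; the grasp point (between the pads) lies 19 mm behind it (arm.grasp_offset is the distance from the TCP to the grasp point, in mm); z points along the fingers, y is the line along which they close (so a half turn about z gives the same grasp; the last joint's range is limited). The gripper opens to 88 mm and grips with 3 to 60 N. Pads are 20 mm wide; open, the fingers measure 115 mm over their backs; the gripper's body (75 mm by 178 mm) begins 61 mm behind the grasp point.
Start: joints at [73.213, 23.554, -0.728, 91.456, 0.321, 64.991, -4.71], TCP at [139.307, -609.28, 222.653] pointing down, gripper open.
Joint ranges: [-169.25, 169.25], [-16.82, 113.86], [-84.01, 82.57], [7.8, 145.47], [-59.2, 239.2], [7.22, 106.19], [-163.78, 163.78]. Speed limits (degrees/s): [136.94, 136.94, 172.46, 172.46, 180, 180, 180].

## Interface

Orientations are given as [roll, pitch, yaw] about the fixed x, y, z axes, in that order (R = Rz(yaw) Ry(pitch) Rx(roll)).
In Python, from cell import monitor, viewer, hand_in, arm gives the robot as it stands.
- The arm moves only by the tool servo_tool, never from a script. Its argument "commands" is a list of rows, each a list of 3 entries, a list of its own where there are three numbers: the turn, a rotation vector about the tool's x, y, z in degrees, then the shift along the tool's x, y, z in mm, then the opening, from 0 (shut) to 1 (fully open). In form: [[[wx, wy, wz], [dx, dy, dz], hand], ...]. A call has exactly 8 rows; each row is the pose to reach, as a shift and turn from the pose commanded when the call began, along the tool's axes at that moment; what a row does not reach only later rows make up. A row lasts 1/8 s, in which the tool goes at most 62.5 mm and 10.7 degrees, less where a joint would pass 70% of its speed; a pose out of reach is approached as far as the arm can. A call with a gripper value outside its range is refused whole. The fingers move at their own pace and stop on an object; "squeeze" is the grip in N (left out, the last holds). Time passes only in rows, so rows that repeat a pose let the fingers close, or fill a call up. It gives the time, the measured TCP pose, the force, the opening and the grip force at its end, in the units of the state.
- monitor.read_state(): the state, without advancing time (a new reading comes with each control period).
- viewer.get_image(name): name is "scene" or "top" or "wrist"; returns a dict with "img" (384x512x3 uint8, red, green, blue), "fx", "fy", "cx", "cy" (pixels), "rvec" (rotation vector, rad) and "tvec" (3), from world to camera coordinates, as OpenCV has them. Camera axes: x right, y down, z forward; pixel columns grow to the right and rows downward; lengths in mm; the calibration is good to about 2 mm. A picture is of the moment at which its call begins. There is no depth.
- hand_in(): hands the job in; it is judged then, once.
The state is a dict: "time": time; "joint_positions": joint angles; "joint_velocities": joint speeds; "joint_efforts": joint torques, N m; "tool_pos": TCP position; "eef_rot": TCP orientation; "force": force on the tool from outside, world axes, zero at the start; "wrist_torque": the same for the moment, N m; "finger_gap": finger opening in mm; "grip_force": force on a finger pad.
Only numpy, scipy, OpenCV 4.12 (cv2) and the standard library are available. Lean on these libraries where they do the work, as an engineer would, in place of code of your own. Each camera call takes 0.05 s, during which the arm holds its last target. There are 200 camera calls.

## Working session

There is one attempt and no reset: what is moved stays moved. The work goes in short steps, Python scripts to look and compute and a tool call to move; the robot and the scene stay as the last step left them, time stands still between calls to the robot, and variables do not carry over. Pictures are saved under pics/ and viewed, at most 14 in all, crops included, and the job is handed in when it is done.

Besides the shell and the picture viewer there is one more tool, called after "Emit:" as name([rows], argument=value, ...), one row to a line, values as JSON. servo_tool: Moves the arm, as the interface text tells. Its arguments: {"type":"object","properties":{"commands":{"type":"array"},"squeeze":{"type":"number"}},"required":["commands"]}

```bash
mkdir -p pics; cat > h.py <<'E'
import numpy as np, cv2
from cell import monitor, viewer, hand_in, arm
from scipy.spatial.transform import Rotation as R
def shot(n,f):
    d=viewer.get_image(n); cv2.imwrite('pics/'+f,d['img'][:,:,::-1]); np.save('pics/'+f+'.npy',d,allow_pickle=True); return d
def load(f): return np.load('pics/'+f+'.npy',allow_pickle=True).item()
def w(d,u,v,z):
    M=cv2.Rodrigues(np.array(d['rvec'],float))[0]; t=np.array(d['tvec'],float).ravel()
    r=M.T@np.array([(u-d['cx'])/d['fx'],(v-d['cy'])/d['fy'],1]); c=-M.T@t
    return np.round(c+r*(z-c[2])/r[2],1)
def px(d,p):
    return np.round(cv2.projectPoints(np.array([p],float),np.array(d['rvec'],float),np.array(d['tvec'],float),np.array([[d['fx'],0,d['cx']],[0,d['fy'],d['cy']],[0,0,1]],float),None)[0].ravel(),1)
E
python3 - <<'E'
from h import *
s=monitor.read_state();print({k:np.round(v,2) for k,v in s.items()})
for n in('top','scene'):
    d=shot(n,n+'0.png');print(n,d['fx'],d['rvec'],d['tvec'])
a=cv2.imread('pics/top0.png');cv2.imwrite('pics/top0b.png',cv2.resize(a,(800,600),interpolation=cv2.INTER_CUBIC))
E
```

```text
{'time': np.float64(0.0), 'joint_positions': array([73.21, 23.6 , -0.73, 91.5 ,  0.32, 64.99, -4.71]), 'joint_velocities': array([-0.04,  0.  ,  0.01,  0.04,  0.12, -0.04,  0.  ]), 'joint_efforts': array([ 0.000e+00, -5.879e+01,  6.400e-01, -2.911e+01, -5.000e-02,
        2.000e-02,  0.000e+00]), 'tool_pos': array([ 139.15, -608.81,  221.81]), 'eef_rot': array([-1.7991e+02,  1.0000e-02,  1.2880e+01]), 'force': array([-0.06, -0.31,  0.21]), 'wrist_torque': array([-0.01,  0.05, -0.01]), 'grip_force': np.float64(0.0), 'finger_gap': np.float64(87.76)}
top 402.9615992434807 [ 2.15390159 -2.13606885  0.08353579] [ 20.70825527 565.3544712  754.52126057]
scene 380.30837178862447 [ 2.14420379  1.11511824 -0.45327702] [-326.32499972 -298.34859336 1188.4954331 ]
```

View pics/top0b.png

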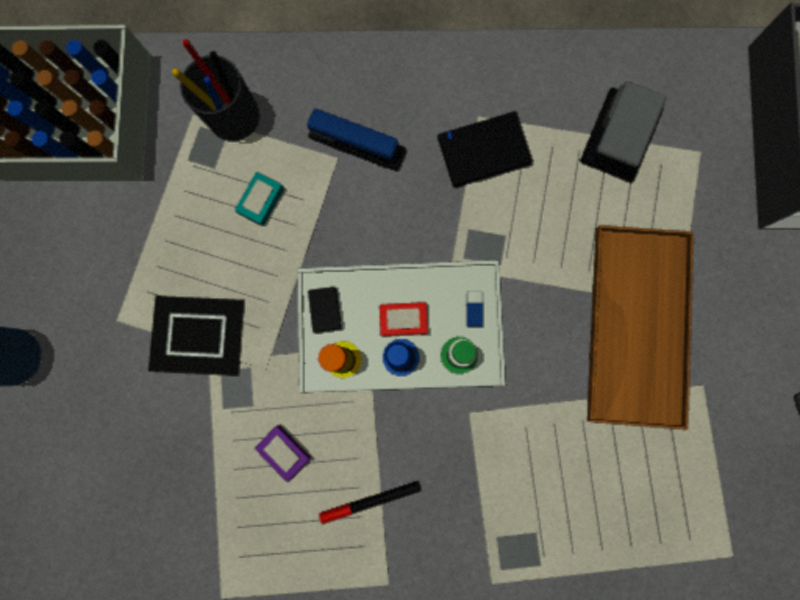

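View pics/scene0.png

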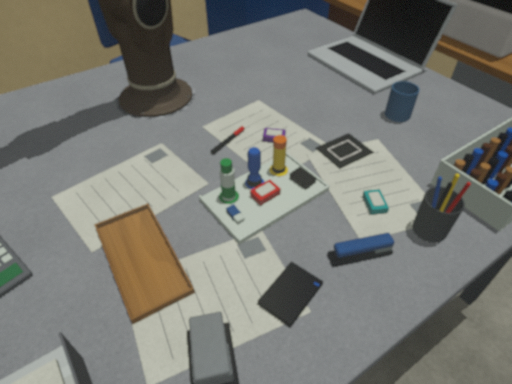

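Candidates shaped like the pad, in the enlarged top view: teal (260,198), purple (283,453), and red (403,318). The red one lies on the stand behind the middle disc, so it fits the description. I'll confirm it in an enlarged crop.

```bash
python3 - <<'E'
from h import *
d=load('top0.png');a=cv2.imread('pics/top0.png')
cv2.imwrite('pics/crop0.png',cv2.resize(a[160:260,188:328],None,fx=5.7,fy=5.7,interpolation=cv2.INTER_CUBIC))
for n,u,v,z in [('standTL',300,268,16),('standTR',499,262,16),('standBL',301,391,10),('standBR',504,385,10),('tray1',597,227,18),('tray2',692,232,18),('tray3',588,421,18),('tray4',687,428,18),('mat1',154,296,3),('mat2',245,299,3),('mat3',149,373,3),('mat4',239,375,3),('red',404,318,30)]:
    print(n,w(d,u*.64,v*.64,z))
E
```

```text
standTL [616.9 160.7  16. ]
standTR [625.7 -95.7  16. ]
standBL [459. 156.  10.]
standBR [ 469.3 -101.6   10. ]
tray1 [ 671.2 -220.5   18. ]
tray2 [ 664.9 -339.7   18. ]
tray3 [ 426.4 -203.5   18. ]
tray4 [ 419.4 -323.6   18. ]
mat1 [581.  356.3   3. ]
mat2 [577.7 234.8   3. ]
mat3 [479.9 357.2   3. ]
mat4 [478.5 238.7   3. ]
red [551.4  24.8  30. ]
```

View pics/crop0.png

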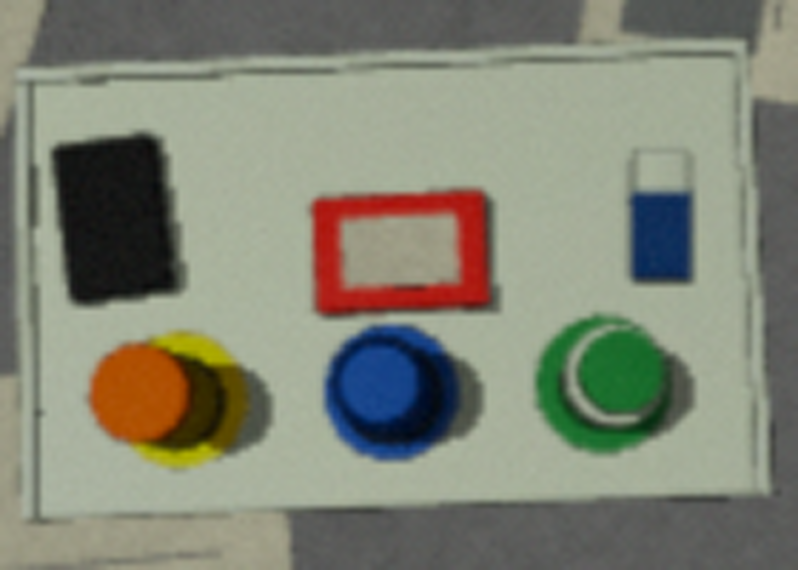

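The crop shows the red-rimmed tin with a white label at crop (402,252), right behind the blue stamp. That confirms it as the pad meant. Black pad at (118,220), eraser at (661,215), discs at about (180,400), (392,392) and (604,384).

```bash
python3 - <<'E'
from h import *
d=load('top0.png')
for n,u,v,z in [('yd',180,400,12),('bd',392,392,12),('gd',604,384,12),('glue top',139,392,106),('stamp top',379,384,110),('bottle top',622,378,116),('red',402,252,30),('r1',313,203,30),('r2',485,190,30),('r3',491,303,30),('r4',318,313,30),('bk',118,220,28)]:
    print(n,w(d,u/5.7+188-.4,v/5.7+160-.4,z))
E
```

```text
yd [500.1 103.5  12. ]
bd [503.5  29.3  12. ]
gd [507.  -44.5  12. ]
glue top [499.5 103.7 106. ]
stamp top [502.5  29.3 110. ]
bottle top [504.7 -44.6 116. ]
red [550.9  25.6  30. ]
r1 [567.6  56.5  30. ]
r2 [572.5  -2.7  30. ]
r3 [533.6  -5.   30. ]
r4 [529.7  54.2  30. ]
bk [561.5 124.2  28. ]
```

Emit:
servo_tool([
  [[0,0,2],[20,-20,0],0.65],
  [[0,0,4],[50,-49,0],0.65],
  [[0,0,6],[82,-80,0],0.65],
  [[0,0,8],[114,-111,0],0.65],
  [[0,0,10],[146,-142,0],0.65],
  [[0,0,11.5],[178,-173,0],0.65],
  [[0,0,12.88],[210,-204,0],0.65],
  [[0,0,12.88],[240,-234,0],0.65],
], squeeze=15)

```text
time: 1.1
tool_pos: [321.7, -326.2, 222.5]
eef_rot: [-180.0, 0.0, -0.0]
force: [0.5, 0.3, 0.2]
finger_gap: 57.0
grip_force: 0.0
```

Emit:
servo_tool([
  [[0,0,0],[24,-36,0],0.65],
  [[0,0,0],[52,-80,0],0.65],
  [[0,0,0],[80,-124,0],0.65],
  [[0,0,0],[108,-168,0],0.65],
  [[0,0,0],[136,-210,0],0.65],
  [[0,0,0],[162,-250,0],0.65],
  [[0,0,0],[184,-282,0],0.65],
  [[0,0,0],[184,-282,0],0.65],
])

```text
time: 2.1
tool_pos: [506.0, -42.5, 222.3]
eef_rot: [-179.9, 0.0, 0.3]
force: [0.3, -0.8, 0.6]
finger_gap: 57.0
grip_force: 0.0
```

```bash
python3 - <<'E'
from h import *
d=shot('wrist','w1.png');s=monitor.read_state();print(s['tool_pos'],s['eef_rot'],s['joint_positions'],px(d,[505.5,-44.5,116]),px(d,[s['tool_pos'][0],s['tool_pos'][1],116]))
E
```

```text
[505.04642636 -44.62586696 222.1048589 ] [-1.79977529e+02  6.52887755e-02  1.51869892e-01] [ 20.30698325  13.98563907 -24.4899809  106.29056985   6.53710896
  61.16119743 -96.55726453] [260.3 193.3] [260.4 193.8]
```

View pics/w1.png

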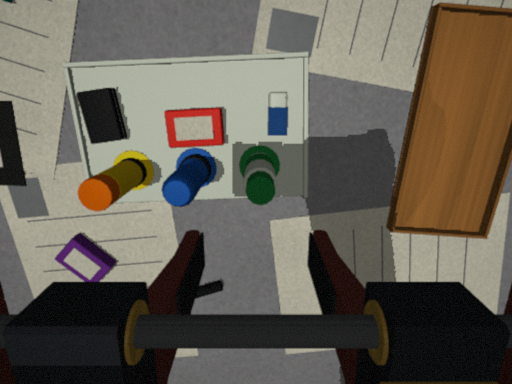

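The wrist view shows the bottle's cap at about (260,188), where the projection puts it (260,193), and centred between the fingers.

Emit:
servo_tool([
  [[0,0,0],[0,0,25],0.65],
  [[0,0,0],[0,0,60],0.65],
  [[0,0,0],[0,0,95],0.65],
  [[0,0,0],[0,0,125],0.65],
  [[0,0,0],[0,0,148],0.65],
  [[0,0,0],[0,0,163],0.65],
  [[0,0,0],[0,0,170],0.65],
  [[0,0,0],[0,0,170],0.65],
])

```text
time: 3.15
tool_pos: [505.0, -46.0, 52.7]
eef_rot: [180.0, 0.0, -0.0]
force: [0.5, 0.1, 0.8]
finger_gap: 56.8
grip_force: 0.0
```

Emit:
servo_tool([
  [[0,0,0],[0,0,0],0.3],
  [[0,0,0],[0,0,0],0.3],
  [[0,0,0],[0,0,0],0.3],
  [[0,0,0],[0,0,0],0.3],
  [[0,0,0],[0,0,0],0.3],
  [[0,0,0],[0,0,0],0.3],
  [[0,0,0],[0,0,0],0.3],
  [[0,0,0],[0,0,0],0.3],
], squeeze=15)

```text
time: 4.15
tool_pos: [505.4, -45.7, 53.0]
eef_rot: [180.0, -0.0, -0.0]
force: [-0.1, 0.4, 6.5]
finger_gap: 31.7
grip_force: 15.0
```

Emit:
servo_tool([
  [[0,0,0],[0,0,-10],0.3],
  [[0,0,0],[0,0,-30],0.3],
  [[0,0,0],[0,0,-60],0.3],
  [[0,0,0],[10,20,-80],0.3],
  [[0,0,0],[25,50,-90],0.3],
  [[0,0,0],[40,85,-90],0.3],
  [[0,0,0],[57,120,-90],0.3],
  [[0,0,0],[73,155,-90],0.3],
])

```text
time: 5.15
tool_pos: [578.3, -201.7, 142.9]
eef_rot: [-180.0, 0.0, 0.0]
force: [-0.3, 0.5, -0.5]
finger_gap: 32.0
grip_force: 15.0
```

Emit:
servo_tool([
  [[0,0,0],[16,32,0],0.3],
  [[0,0,0],[28,58,0],0.3],
  [[0,0,0],[37,76,0],0.3],
  [[0,0,0],[37,76,15],0.3],
  [[0,0,0],[37,76,45],0.3],
  [[0,0,0],[37,76,70],0.3],
  [[0,0,0],[37,76,82],0.3],
  [[0,0,0],[37,76,82],0.3],
])

```text
time: 6.15
tool_pos: [614.3, -275.6, 59.6]
eef_rot: [-179.9, 0.1, 0.0]
force: [0.9, -0.6, -1.8]
finger_gap: 31.6
grip_force: 15.0
```

Emit:
servo_tool([
  [[0,0,0],[0,0,6],0.3],
  [[0,0,0],[0,0,10],0.3],
  [[0,0,0],[0,0,13],0.3],
  [[0,0,0],[0,0,15],0.3],
  [[0,0,0],[0,0,15],0.3],
  [[0,0,0],[0,0,15],0.3],
  [[0,0,0],[0,0,15],0.3],
  [[0,0,0],[0,0,15],0.3],
])

```text
time: 7.15
tool_pos: [615.1, -276.7, 45.7]
eef_rot: [180.0, -0.0, 0.0]
force: [-0.1, -0.7, -1.1]
finger_gap: 31.5
grip_force: 15.0
```

Emit:
servo_tool([
  [[0,0,0],[0,0,1],0.3],
  [[0,0,0],[0,0,1],0.3],
  [[0,0,0],[0,0,1],0.45],
  [[0,0,0],[0,0,1],0.65],
  [[0,0,0],[0,0,1],0.65],
  [[0,0,0],[0,0,1],0.65],
  [[0,0,0],[0,0,0],0.65],
  [[0,0,0],[0,0,-10],0.65],
])

```text
time: 8.15
tool_pos: [614.6, -276.5, 55.4]
eef_rot: [-180.0, 0.1, 0.0]
force: [-0.7, -0.4, -0.1]
finger_gap: 57.2
grip_force: 0.0
```

Emit:
servo_tool([
  [[0,0,0],[0,0,-25],0.65],
  [[0,0,0],[0,0,-60],0.65],
  [[0,0,0],[0,0,-85],0.65],
  [[0,0,0],[-8,-24,-95],0.65],
  [[0,0,0],[-22,-62,-95],0.65],
  [[0,0,0],[-37,-105,-95],0.65],
  [[0,0,0],[-54,-150,-95],0.65],
  [[0,0,0],[-71,-195,-95],0.65],
])

```text
time: 9.15
tool_pos: [542.1, -78.5, 150.3]
eef_rot: [-180.0, 0.1, 0.1]
force: [0.9, 1.1, -0.1]
finger_gap: 57.2
grip_force: 0.0
```

Emit:
servo_tool([
  [[0,0,0],[-16,-44,0],0.65],
  [[0,0,0],[-28,-78,0],0.65],
  [[0,0,0],[-36,-99,0],0.65],
  [[0,0,0],[-40,-111,0],0.65],
  [[0,0,0],[-40,-111,0],0.65],
  [[0,0,0],[-40,-111,20],0.65],
  [[0,0,0],[-40,-111,50],0.65],
  [[0,0,0],[-40,-111,70],0.65],
])

```text
time: 10.15
tool_pos: [503.8, 28.0, 79.3]
eef_rot: [180.0, 0.1, -0.1]
force: [-0.3, 0.3, -0.1]
finger_gap: 56.9
grip_force: 0.0
```

```bash
python3 - <<'E'
from h import *
s=monitor.read_state();print(s['tool_pos'])
d=shot('top','t1.png');a=cv2.imread('pics/t1.png')
cv2.imwrite('pics/t1c.png',cv2.resize(a[140:290,188:458],None,fx=2.9,fy=2.9))
E
```

```text
[503.8062345   27.97588374  79.29872887]
```

View pics/t1c.png

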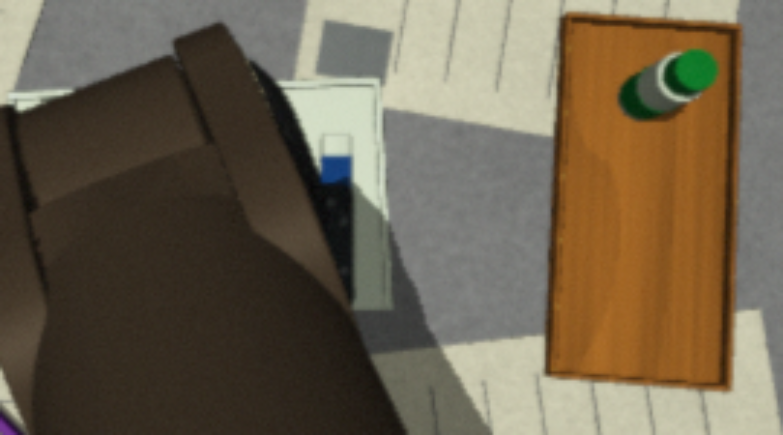

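The bottle stands upright in the tray, cap at crop (692,72). Next is the stamp.

Emit:
servo_tool([
  [[0,0,0],[-1,-1,10],0.65],
  [[0,0,0],[-1,-1,18],0.65],
  [[0,0,0],[-1,-1,18],0.65],
  [[0,0,0],[-1,-1,18],0.3],
  [[0,0,0],[-1,-1,18],0.3],
  [[0,0,0],[-1,-1,18],0.3],
  [[0,0,0],[-1,-1,18],0.3],
  [[0,0,0],[-1,-1,18],0.3],
])

```text
time: 11.2
tool_pos: [503.4, 30.3, 63.0]
eef_rot: [180.0, -0.0, -0.0]
force: [-0.0, -1.3, 5.2]
finger_gap: 30.6
grip_force: 15.0
```

Emit:
servo_tool([
  [[0,0,0],[0,0,0],0.25],
  [[0,0,0],[0,0,-10],0.25],
  [[0,0,0],[0,0,-30],0.25],
  [[0,0,0],[0,0,-65],0.25],
  [[0,0,0],[0,0,-95],0.25],
  [[0,0,0],[3,20,-110],0.25],
  [[0,0,0],[7,50,-110],0.25],
  [[0,0,0],[11,85,-110],0.25],
])

```text
time: 12.2
tool_pos: [514.2, -54.9, 173.3]
eef_rot: [-180.0, -0.0, 0.1]
force: [-0.3, -0.3, -1.6]
finger_gap: 30.4
grip_force: 15.0
```

Emit:
servo_tool([
  [[0,0,0],[5,35,0],0.25],
  [[0,0,0],[11,75,0],0.25],
  [[0,0,0],[17,118,0],0.25],
  [[0,0,0],[23,158,0],0.25],
  [[0,0,0],[28,190,0],0.25],
  [[0,0,0],[31,210,5],0.25],
  [[0,0,0],[31,217,25],0.25],
  [[0,0,0],[31,217,50],0.25],
])

```text
time: 13.2
tool_pos: [544.9, -271.0, 121.2]
eef_rot: [-180.0, 0.0, 0.0]
force: [-0.0, 0.4, -0.9]
finger_gap: 30.5
grip_force: 15.0
```

Emit:
servo_tool([
  [[0,0,0],[0,0,25],0.25],
  [[0,0,0],[0,0,45],0.25],
  [[0,0,0],[0,0,56],0.25],
  [[0,0,0],[0,0,62],0.25],
  [[0,0,0],[0,0,66],0.25],
  [[0,0,0],[0,0,67.5],0.25],
  [[0,0,0],[0,0,67.5],0.25],
  [[0,0,0],[0,0,67.5],0.25],
])

```text
time: 14.2
tool_pos: [545.3, -271.8, 55.5]
eef_rot: [180.0, -0.0, -0.0]
force: [0.4, 0.1, -1.1]
finger_gap: 30.6
grip_force: 15.0
```

Emit:
servo_tool([
  [[0,0,0],[0,0,1],0.25],
  [[0,0,0],[0,0,1],0.25],
  [[0,0,0],[0,0,1],0.45],
  [[0,0,0],[0,0,1],0.65],
  [[0,0,0],[0,0,1],0.65],
  [[0,0,0],[0,0,-10],0.65],
  [[0,0,0],[0,0,-40],0.65],
  [[0,0,0],[0,0,-80],0.65],
])

```text
time: 15.2
tool_pos: [544.6, -271.4, 135.9]
eef_rot: [-180.0, 0.1, 0.0]
force: [0.2, -0.4, -0.0]
finger_gap: 57.2
grip_force: 0.0
```

Emit:
servo_tool([
  [[0,0,0],[0,0,-15],0.65],
  [[0,0,0],[-5,-40,-15],0.65],
  [[0,0,0],[-10,-90,-15],0.65],
  [[0,0,0],[-16,-140,-15],0.65],
  [[0,0,0],[-23,-190,-15],0.65],
  [[0,0,0],[-29,-240,-15],0.65],
  [[0,0,0],[-35,-290,-15],0.65],
  [[0,0,0],[-40,-330,-15],0.65],
])

```text
time: 16.2
tool_pos: [504.4, 60.4, 150.1]
eef_rot: [-180.0, 0.0, 0.1]
force: [0.5, 0.4, -0.1]
finger_gap: 57.3
grip_force: 0.0
```

Emit:
servo_tool([
  [[0,0,0],[-4,-30,0],0.65],
  [[0,0,0],[-6,-45,0],0.65],
  [[0,0,0],[-6,-45,0],0.65],
  [[0,0,0],[-6,-45,25],0.65],
  [[0,0,0],[-6,-45,60],0.65],
  [[0,0,0],[-6,-45,85],0.65],
  [[0,0,0],[-6,-45,97],0.65],
  [[0,0,0],[-6,-45,97],0.65],
])

```text
time: 17.2
tool_pos: [499.0, 102.3, 52.7]
eef_rot: [180.0, 0.1, -0.1]
force: [-0.5, -1.0, 0.4]
finger_gap: 57.1
grip_force: 0.0
```

Emit:
servo_tool([
  [[0,0,0],[0,0,0],0.3],
  [[0,0,0],[0,0,0],0.3],
  [[0,0,0],[0,0,0],0.3],
  [[0,0,0],[0,0,0],0.25],
  [[0,0,0],[0,0,0],0.25],
  [[0,0,0],[0,0,-10],0.25],
  [[0,0,0],[0,0,-35],0.25],
  [[0,0,0],[0,0,-70],0.25],
])

```text
time: 18.2
tool_pos: [498.2, 103.3, 123.5]
eef_rot: [180.0, 0.1, 0.0]
force: [1.0, -0.3, -0.9]
finger_gap: 31.0
grip_force: 15.0
```

Emit:
servo_tool([
  [[0,0,0],[0,10,-20],0.25],
  [[0,0,0],[-3,40,-30],0.25],
  [[0,0,0],[-7,85,-30],0.25],
  [[0,0,0],[-11,135,-30],0.25],
  [[0,0,0],[-15,185,-30],0.25],
  [[0,0,0],[-19,235,-30],0.25],
  [[0,0,0],[-23,285,-30],0.25],
  [[0,0,0],[-26,330,-30],0.25],
])

```text
time: 19.2
tool_pos: [472.6, -228.4, 153.6]
eef_rot: [-180.0, -0.0, -0.0]
force: [0.2, 0.2, -0.2]
finger_gap: 31.4
grip_force: 15.0
```

Emit:
servo_tool([
  [[0,0,0],[-2,30,0],0.25],
  [[0,0,0],[-3,39,15],0.25],
  [[0,0,0],[-3,39,45],0.25],
  [[0,0,0],[-3,39,75],0.25],
  [[0,0,0],[-3,39,94],0.25],
  [[0,0,0],[-3,39,103],0.25],
  [[0,0,0],[-3,39,107],0.25],
  [[0,0,0],[-3,39,107.5],0.25],
])

```text
time: 20.2
tool_pos: [470.6, -265.4, 46.0]
eef_rot: [180.0, -0.0, 0.0]
force: [-0.0, -0.3, -0.4]
finger_gap: 31.1
grip_force: 15.0
```

Emit:
servo_tool([
  [[0,0,0],[0,0,1],0.25],
  [[0,0,0],[0,0,1],0.25],
  [[0,0,0],[0,0,1],0.45],
  [[0,0,0],[0,0,1],0.65],
  [[0,0,0],[0,0,1],0.65],
  [[0,0,0],[0,0,-10],0.65],
  [[0,0,0],[0,0,-40],0.65],
  [[0,0,0],[0,0,-80],0.65],
])

```text
time: 21.2
tool_pos: [469.6, -265.3, 126.5]
eef_rot: [-179.9, 0.1, 0.0]
force: [0.0, -1.1, -0.5]
finger_gap: 57.3
grip_force: 0.0
```

```bash
python3 - <<'E'
from h import *
s=monitor.read_state();print(s['tool_pos'])
d=shot('scene','s2.png');a=cv2.imread('pics/s2.png')
cv2.imwrite('pics/s2c.png',cv2.resize(a[120:320,90:350],None,fx=2.9,fy=2.9))
d=shot('top','t2.png');a=cv2.imread('pics/t2.png')
cv2.imwrite('pics/t2c.png',cv2.resize(a[155:255,90:330],None,fx=3.3,fy=3.3,interpolation=cv2.INTER_CUBIC))
E
```

```text
[ 469.62849268 -265.34606803  126.47209998]
```

View pics/s2c.png

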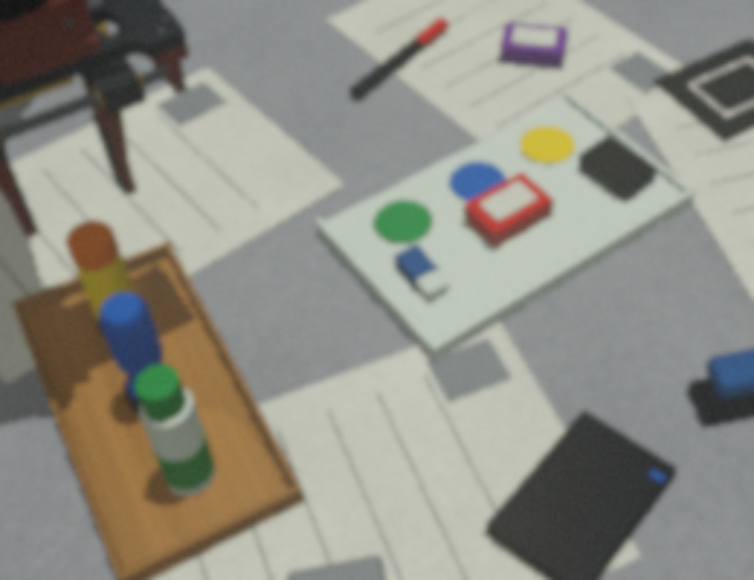

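View pics/t2c.png

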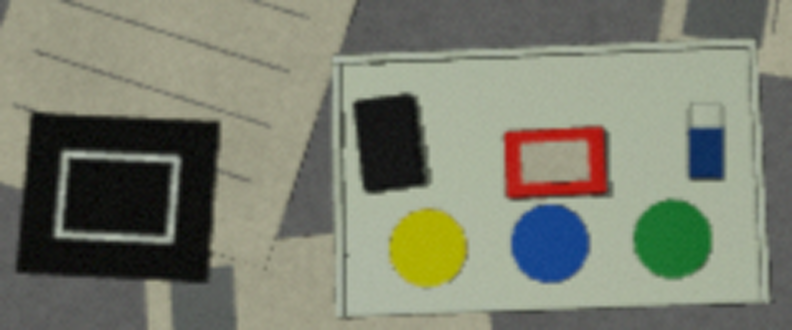

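All three stand upright in the tray. The bare discs, the red pad at (556,163) in the second crop and the mat's outline (corners (61,153), (179,155), (175,242), (54,240)) are clear, so I measure from these.

```bash
python3 - <<'E'
from h import *
d=load('t2.png');im=d['img'].astype(int)[:,:,:];hsv=cv2.cvtColor(d['img'],cv2.COLOR_RGB2HSV)
def blob(lo,hi,u0,u1,v0,v1,z,n):
    m=cv2.inRange(hsv,lo,hi);k=np.zeros_like(m);k[v0:v1,u0:u1]=m[v0:v1,u0:u1]
    ys,xs=np.nonzero(k);print(n,len(xs),w(d,xs.mean(),ys.mean(),z));return xs,ys
blob((22,120,60),(35,255,255),200,236,213,245,12,'yd')
blob((100,120,60),(125,255,255),240,272,213,245,12,'bd')
blob((45,100,40),(85,255,255),278,310,213,245,12,'gd')
m=cv2.inRange(hsv,(0,150,60),(8,255,255))|cv2.inRange(hsv,(172,150,60),(180,255,255));m[:190]=0;m[217:]=0;m[:,:238]=0;m[:,278:]=0
ys,xs=np.nonzero(m);r=cv2.minAreaRect(np.c_[xs,ys].astype(np.float32));b=cv2.boxPoints(r);print('red',w(d,*r[0],30),[w(d,*p,30)[:2] for p in b])
for u,v in[(117,197.5),(61,153),(179,155),(175,242),(54,240),(33,114),(219,122),(208,281),(18,271)]: print('mat',w(d,u/3.3+90-.35,v/3.3+155-.35,3))
E
```

```text
yd 436 [500.1 103.8  12. ]
bd 421 [503.8  29.7  12. ]
gd 419 [507.  -44.1  12. ]
red [551.1  26.1  30. ] [array([569.1,  56.8]), array([572.1,  -2.3]), array([533.2,  -4.4]), array([530.1,  54.4])]
mat [529.7 298.3   3. ]
mat [557.1 334.9   3. ]
mat [556.3 260.6   3. ]
mat [502.5 260.8   3. ]
mat [503.1 336.4   3. ]
mat [581.5 354.    3. ]
mat [577.1 236.4   3. ]
mat [478.9 239.3   3. ]
mat [483.8 357.9   3. ]
```

Emit:
servo_tool([
  [[0,0,0],[0,0,-15],0.65],
  [[0,0,0],[8,-30,-20],0.65],
  [[0,0,0],[20,-75,-20],0.8],
  [[0,0,-1],[34,-122,-20],0.9],
  [[0,0,-2],[48,-170,-20],0.9],
  [[0,0,-3],[61,-218,-20],0.9],
  [[0,0,-3],[73,-260,-20],0.9],
  [[0,0,-3],[81.5,-291,-20],0.9],
])

```text
time: 22.3
tool_pos: [551.5, 27.6, 145.5]
eef_rot: [-180.0, 0.1, 3.1]
force: [0.5, -0.3, 0.1]
finger_gap: 79.1
grip_force: 0.0
```

Emit:
servo_tool([
  [[0,0,0],[0,0,0],0.9],
  [[0,0,0],[0,0,25],0.9],
  [[0,0,0],[0,0,60],0.9],
  [[0,0,0],[0,0,90],0.9],
  [[0,0,0],[0,0,108],0.9],
  [[0,0,0],[0,0,115],0.9],
  [[0,0,0],[0,0,115],0.9],
  [[0,0,0],[0,0,115],0.9],
])

```text
time: 23.3
tool_pos: [552.3, 25.3, 31.6]
eef_rot: [180.0, -0.1, 3.0]
force: [-0.1, 1.2, -0.3]
finger_gap: 78.9
grip_force: 0.0
```

Emit:
servo_tool([
  [[0,0,0],[-1,0,7],0.9],
  [[0,0,0],[-1,0,13],0.9],
  [[0,0,0],[-1,0,16.5],0.9],
  [[0,0,0],[-1,0,16.5],0.9],
  [[0,0,0],[-1,0,16.5],0.6],
  [[0,0,0],[-1,0,16.5],0.6],
  [[0,0,0],[-1,0,16.5],0.6],
  [[0,0,0],[-1,0,16.5],0.6],
], squeeze=20)

```text
time: 24.3
tool_pos: [550.8, 25.3, 14.3]
eef_rot: [180.0, -0.0, 3.0]
force: [0.1, -0.3, 0.8]
finger_gap: 59.6
grip_force: 20.0
```

Emit:
servo_tool([
  [[0,0,0],[0,0,0],0.55],
  [[0,0,0],[0,0,-5],0.55],
  [[0,0,0],[0,0,-15],0.55],
  [[0,0,0],[0,0,-35],0.55],
  [[0,0,0],[0,0,-55],0.55],
  [[0,0,0],[0,0,-70],0.55],
  [[0,0,0],[0,0,-80],0.55],
  [[0,0,0],[0,0,-80],0.55],
])

```text
time: 25.3
tool_pos: [551.0, 25.3, 94.8]
eef_rot: [180.0, -0.1, 3.0]
force: [0.1, -0.1, -1.3]
finger_gap: 59.7
grip_force: 20.0
```

```bash
python3 - <<'E'
from h import *
s=monitor.read_state();print(s['tool_pos'],s['eef_rot'])
d=shot('wrist','w3.png');print(px(d,[529.6,298,3]))
E
```

```text
[550.98749751  25.27086608  94.80652147] [ 1.79993096e+02 -6.88871423e-02  2.99580760e+00]
[-74.2 206.4]
```

View pics/w3.png

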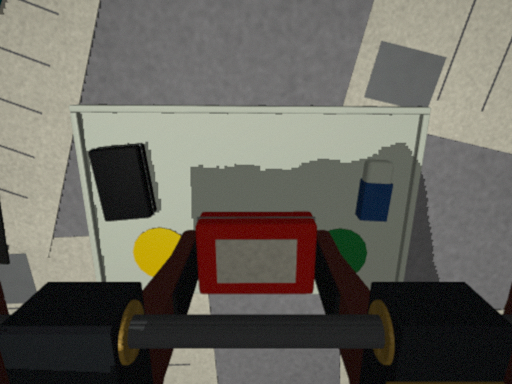

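The red pad is gripped squarely, at about (256,252) in the wrist view. Now to the mat.

Emit:
servo_tool([
  [[0,0,0],[-1,-30,0],0.55],
  [[0,0,1],[-2,-72,0],0.55],
  [[0,0,2],[-3,-118,0],0.55],
  [[0,0,3],[-4,-164,0],0.55],
  [[0,0,3],[-5,-208,0],0.55],
  [[0,0,3],[-6,-246,0],0.55],
  [[0,0,3],[-7,-273.4,0],0.55],
  [[0,0,3],[-7,-273.4,15],0.55],
])

```text
time: 26.35
tool_pos: [528.6, 301.1, 78.8]
eef_rot: [-179.9, -0.0, 0.2]
force: [-0.3, -0.1, -1.5]
finger_gap: 59.9
grip_force: 20.0
```

Emit:
servo_tool([
  [[0,0,0],[0,0,20],0.55],
  [[0,0,0],[0,0,42],0.55],
  [[0,0,0],[0,0,58],0.55],
  [[0,0,0],[0,0,66],0.55],
  [[0,0,0],[0,0,70],0.55],
  [[0,0,0],[0,0,71],0.55],
  [[0,0,0],[0,0,71.5],0.55],
  [[0,0,0],[0,0,71.5],0.55],
])

```text
time: 27.35
tool_pos: [529.6, 298.1, 8.1]
eef_rot: [-180.0, -0.0, 0.0]
force: [0.7, 0.1, -0.3]
finger_gap: 60.0
grip_force: 20.0
```

Emit:
servo_tool([
  [[0,0,0],[0,0,0.7],0.55],
  [[0,0,0],[0,0,0.7],0.55],
  [[0,0,0],[0,0,0.7],0.75],
  [[0,0,0],[0,0,0.7],0.9],
  [[0,0,0],[0,0,0.7],0.9],
  [[0,0,0],[0,0,-10],0.9],
  [[0,0,0],[0,0,-50],0.9],
  [[0,0,0],[0,0,-100],0.9],
])

```text
time: 28.35
tool_pos: [528.7, 297.6, 108.5]
eef_rot: [180.0, 0.1, 0.0]
force: [0.6, 0.3, -0.3]
finger_gap: 78.7
grip_force: 0.0
```

Emit:
servo_tool([
  [[0,0,0],[-2,20,-30],0.9],
  [[0,0,0],[-7,60,-43],0.65],
  [[0,0,0],[-12,110,-43],0.65],
  [[0,0,0],[-17,160,-43],0.65],
  [[0,0,0],[-22,210,-43],0.65],
  [[0,0,0],[-27,260,-43],0.65],
  [[0,0,0],[-32,310,-43],0.65],
  [[0,0,0],[-38,360,-43],0.65],
])

```text
time: 29.35
tool_pos: [491.2, -63.6, 151.6]
eef_rot: [180.0, -0.1, 0.0]
force: [0.0, 0.4, -0.0]
finger_gap: 57.1
grip_force: 0.0
```

Emit:
servo_tool([
  [[0,0,0],[-5,50,0],0.65],
  [[0,0,0],[-10,98,0],0.65],
  [[0,0,0],[-15,142,0],0.65],
  [[0,0,0],[-18,178,0],0.65],
  [[0,0,0],[-20.5,198,0],0.65],
  [[0,0,0],[-20.5,204,0],0.65],
  [[0,0,0],[-20.5,204,10],0.65],
  [[0,0,0],[-20.5,204,20],0.65],
])

```text
time: 30.35
tool_pos: [471.0, -264.7, 130.0]
eef_rot: [-180.0, -0.0, 0.1]
force: [0.4, -0.5, -0.6]
finger_gap: 57.1
grip_force: 0.0
```

```bash
python3 - <<'E'
from h import *
s=monitor.read_state();print(s['tool_pos'])
d=shot('top','t4.png');a=cv2.imread('pics/t4.png')
cv2.imwrite('pics/t4c.png',cv2.resize(a[140:300,85:460],None,fx=2.13,fy=2.13,interpolation=cv2.INTER_CUBIC))
hsv=cv2.cvtColor(d['img'],cv2.COLOR_RGB2HSV)
m=cv2.inRange(hsv,(0,150,60),(8,255,255))|cv2.inRange(hsv,(172,150,60),(180,255,255));m[:170]=0;m[250:]=0;m[:,:85]=0;m[:,170:]=0
ys,xs=np.nonzero(m);r=cv2.minAreaRect(np.c_[xs,ys].astype(np.float32));print('red',len(xs),w(d,*r[0],23))
E
```

```text
[ 471.02740682 -264.74259049  130.00344749]
red 366 [530.2 299.2  23. ]
```

View pics/t4c.png

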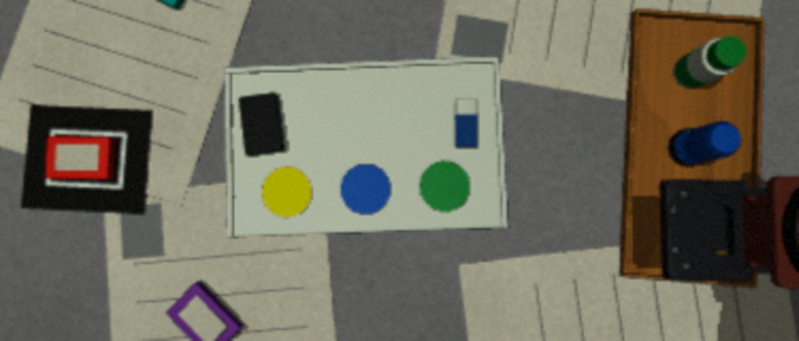

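The red pad lies inside the mat's outline and measures (530,299) against the mat centre (530,298). The bottle and stamp stand upright in the tray. Now the glue stick goes back.

Emit:
servo_tool([
  [[0,0,0],[-0.5,1,20],0.65],
  [[0,0,0],[-0.5,1,50],0.65],
  [[0,0,0],[-0.5,1,75],0.65],
  [[0,0,0],[-0.5,1,85.5],0.65],
  [[0,0,0],[-0.5,1,85.5],0.65],
  [[0,0,0],[-0.5,1,85.5],0.35],
  [[0,0,0],[-0.5,1,85.5],0.25],
  [[0,0,0],[-0.5,1,85.5],0.25],
], squeeze=15)

```text
time: 31.4
tool_pos: [470.7, -267.3, 45.8]
eef_rot: [180.0, -0.1, -0.0]
force: [-0.7, 0.4, -0.9]
finger_gap: 31.0
grip_force: 15.0
```

Emit:
servo_tool([
  [[0,0,0],[0,0,0],0.25],
  [[0,0,0],[0,0,0],0.25],
  [[0,0,0],[0,0,0],0.25],
  [[0,0,0],[0,0,-10],0.25],
  [[0,0,0],[0,0,-35],0.25],
  [[0,0,0],[0,0,-70],0.25],
  [[0,0,0],[0,0,-100],0.25],
  [[0,0,0],[0,0,-110],0.25],
])

```text
time: 32.4
tool_pos: [471.0, -267.4, 157.1]
eef_rot: [179.9, -0.1, -0.0]
force: [-0.4, -0.6, -1.1]
finger_gap: 31.1
grip_force: 15.0
```

Emit:
servo_tool([
  [[0,0,0],[2,-30,0],0.25],
  [[0,0,0],[6,-78,0],0.25],
  [[0,0,0],[10,-128,0],0.25],
  [[0,0,0],[14,-178,0],0.25],
  [[0,0,0],[18,-228,0],0.25],
  [[0,0,0],[22,-278,0],0.25],
  [[0,0,0],[26,-325,0],0.25],
  [[0,0,0],[28,-358,0],0.25],
])

```text
time: 33.4
tool_pos: [497.6, 93.2, 154.4]
eef_rot: [-180.0, 0.1, 0.1]
force: [0.4, -1.1, -1.1]
finger_gap: 31.2
grip_force: 15.0
```

Emit:
servo_tool([
  [[0,0,0],[1,-13,5],0.25],
  [[0,0,0],[1,-13,25],0.25],
  [[0,0,0],[1,-13,55],0.25],
  [[0,0,0],[1,-13,80],0.25],
  [[0,0,0],[1,-13,94],0.25],
  [[0,0,0],[1,-13,100],0.25],
  [[0,0,0],[1,-13,101.5],0.25],
  [[0,0,0],[1,-13,101.5],0.25],
])

```text
time: 34.4
tool_pos: [499.8, 104.0, 54.2]
eef_rot: [-180.0, -0.1, -0.0]
force: [-0.2, -0.8, -2.0]
finger_gap: 31.3
grip_force: 15.0
```

Commanded z is 53.65; the object's floor is at 53.15. Lower, release and rise, then fetch the stamp.

Emit:
servo_tool([
  [[0,0,0],[0,0,1],0.25],
  [[0,0,0],[0,0,1],0.25],
  [[0,0,0],[0,0,1],0.45],
  [[0,0,0],[0,0,1],0.65],
  [[0,0,0],[0,0,1],0.65],
  [[0,0,0],[0,0,-10],0.65],
  [[0,0,0],[0,0,-40],0.65],
  [[0,0,0],[0,0,-80],0.65],
])

```text
time: 35.4
tool_pos: [498.7, 103.9, 134.5]
eef_rot: [180.0, 0.1, 0.0]
force: [1.0, 0.8, -0.1]
finger_gap: 56.8
grip_force: 0.0
```

Emit:
servo_tool([
  [[0,0,0],[0,0,-15],0.65],
  [[0,0,0],[5,40,-17],0.65],
  [[0,0,0],[10,90,-17],0.65],
  [[0,0,0],[16,140,-17],0.65],
  [[0,0,0],[23,190,-17],0.65],
  [[0,0,0],[29,240,-17],0.65],
  [[0,0,0],[35,290,-17],0.65],
  [[0,0,0],[40,335,-17],0.65],
])

```text
time: 36.4
tool_pos: [538.9, -233.0, 150.3]
eef_rot: [-180.0, 0.0, -0.0]
force: [0.4, 0.2, 0.4]
finger_gap: 57.0
grip_force: 0.0
```

Emit:
servo_tool([
  [[0,0,0],[5,30,0],0.65],
  [[0,0,0],[5.5,41,0],0.65],
  [[0,0,0],[5.5,41,5],0.65],
  [[0,0,0],[5.5,41,25],0.65],
  [[0,0,0],[5.5,41,55],0.65],
  [[0,0,0],[5.5,41,80],0.65],
  [[0,0,0],[5.5,41,95.5],0.65],
  [[0,0,0],[5.5,41,95.5],0.65],
])

```text
time: 37.4
tool_pos: [544.3, -270.6, 54.2]
eef_rot: [-179.9, 0.1, 0.1]
force: [0.4, -1.0, 0.7]
finger_gap: 57.2
grip_force: 0.0
```

Emit:
servo_tool([
  [[0,0,0],[0,0,0],0.45],
  [[0,0,0],[0,0,0],0.25],
  [[0,0,0],[0,0,0],0.25],
  [[0,0,0],[0,0,0],0.25],
  [[0,0,0],[0,0,0],0.25],
  [[0,0,0],[0,0,-10],0.25],
  [[0,0,0],[0,0,-35],0.25],
  [[0,0,0],[0,0,-75],0.25],
])

```text
time: 38.4
tool_pos: [543.6, -271.6, 129.8]
eef_rot: [-179.9, 0.2, 0.0]
force: [1.0, -0.2, -0.8]
finger_gap: 30.5
grip_force: 15.0
```

Emit:
servo_tool([
  [[0,0,0],[0,-5,-25],0.25],
  [[0,0,0],[-4,-40,-40],0.25],
  [[0,0,0],[-10,-85,-40],0.25],
  [[0,0,0],[-17,-130,-40],0.25],
  [[0,0,0],[-24,-175,-40],0.25],
  [[0,0,0],[-31,-220,-40],0.25],
  [[0,0,0],[-37,-260,-40],0.25],
  [[0,0,0],[-41,-290,-40],0.25],
])

```text
time: 39.4
tool_pos: [503.2, 19.8, 170.5]
eef_rot: [-180.0, -0.0, 0.1]
force: [0.1, -0.5, -0.4]
finger_gap: 30.4
grip_force: 15.0
```

Emit:
servo_tool([
  [[0,0,0],[0,-8,0],0.25],
  [[0,0,0],[0,-11,10],0.25],
  [[0,0,0],[0,-11,40],0.25],
  [[0,0,0],[0,-11,70],0.25],
  [[0,0,0],[0,-11,92],0.25],
  [[0,0,0],[0,-11,103],0.25],
  [[0,0,0],[0,-11,106.5],0.25],
  [[0,0,0],[0,-11,106.5],0.25],
])

```text
time: 40.4
tool_pos: [504.3, 28.3, 64.0]
eef_rot: [180.0, -0.0, -0.1]
force: [-0.1, -0.0, -1.0]
finger_gap: 30.6
grip_force: 15.0
```

Emit:
servo_tool([
  [[0,0,0],[0,0,1],0.25],
  [[0,0,0],[0,0,1],0.25],
  [[0,0,0],[0,0,1],0.45],
  [[0,0,0],[0,0,1],0.65],
  [[0,0,0],[0,0,1],0.65],
  [[0,0,0],[0,0,-10],0.65],
  [[0,0,0],[0,0,-40],0.65],
  [[0,0,0],[0,0,-80],0.65],
])

```text
time: 41.4
tool_pos: [503.2, 29.0, 144.5]
eef_rot: [-180.0, 0.1, 0.0]
force: [1.0, 0.1, 1.2]
finger_gap: 57.2
grip_force: 0.0
```

Emit:
servo_tool([
  [[0,0,0],[3,10,-10],0.65],
  [[0,0,0],[15,42,-10],0.65],
  [[0,0,0],[31,85,-10],0.65],
  [[0,0,0],[47,130,-10],0.65],
  [[0,0,0],[64,175,-10],0.65],
  [[0,0,0],[80,220,-10],0.65],
  [[0,0,0],[96,263,-10],0.65],
  [[0,0,0],[107,294,-10],0.65],
])

```text
time: 42.4
tool_pos: [610.4, -268.2, 152.8]
eef_rot: [180.0, 0.1, -0.1]
force: [-0.5, -0.3, 0.1]
finger_gap: 57.0
grip_force: 0.0
```

Emit:
servo_tool([
  [[0,0,0],[4,11,0],0.65],
  [[0,0,0],[4,11.5,0],0.65],
  [[0,0,0],[4,11.5,5],0.65],
  [[0,0,0],[4,11.5,25],0.65],
  [[0,0,0],[4,11.5,55],0.65],
  [[0,0,0],[4,11.5,85],0.65],
  [[0,0,0],[4,11.5,107.5],0.65],
  [[0,0,0],[4,11.5,107.5],0.65],
])

```text
time: 43.4
tool_pos: [612.9, -275.0, 43.1]
eef_rot: [-179.9, 0.3, 0.1]
force: [0.8, 0.4, 0.1]
finger_gap: 57.1
grip_force: 0.0
```

Emit:
servo_tool([
  [[0,0,0],[0,0,0],0.45],
  [[0,0,0],[0,0,0],0.25],
  [[0,0,0],[0,0,0],0.25],
  [[0,0,0],[0,0,0],0.25],
  [[0,0,0],[0,0,0],0.25],
  [[0,0,0],[0,0,-10],0.25],
  [[0,0,0],[0,0,-35],0.25],
  [[0,0,0],[0,0,-75],0.25],
])

```text
time: 44.4
tool_pos: [613.6, -276.1, 120.7]
eef_rot: [-179.9, 0.2, 0.0]
force: [0.5, 0.1, 0.7]
finger_gap: 31.5
grip_force: 15.0
```

Emit:
servo_tool([
  [[0,0,0],[-2,-5,-20],0.25],
  [[0,0,0],[-14,-30,-30],0.25],
  [[0,0,0],[-32,-68,-30],0.25],
  [[0,0,0],[-51,-108,-30],0.25],
  [[0,0,0],[-70,-148,-30],0.25],
  [[0,0,0],[-88,-187,-30],0.25],
  [[0,0,0],[-102,-217,-30],0.25],
  [[0,0,0],[-108.5,-232,-30],0.25],
])

```text
time: 45.4
tool_pos: [505.2, -42.8, 151.1]
eef_rot: [-180.0, 0.0, 0.1]
force: [-0.2, -0.1, -0.5]
finger_gap: 31.4
grip_force: 15.0
```

Emit:
servo_tool([
  [[0,0,0],[0,0,0],0.25],
  [[0,0,0],[0,0,10],0.25],
  [[0,0,0],[0,0,35],0.25],
  [[0,0,0],[0,0,65],0.25],
  [[0,0,0],[0,0,85],0.25],
  [[0,0,0],[0,0,94],0.25],
  [[0,0,0],[0,0,96.5],0.25],
  [[0,0,0],[0,0,96.5],0.25],
])

```text
time: 46.4
tool_pos: [506.8, -45.3, 54.8]
eef_rot: [180.0, -0.0, -0.1]
force: [-0.1, -0.9, -1.6]
finger_gap: 31.9
grip_force: 15.0
```

Emit:
servo_tool([
  [[0,0,0],[0,-1,1],0.25],
  [[0,0,0],[0,-1,1],0.25],
  [[0,0,0],[0,-1,1],0.45],
  [[0,0,0],[0,-1,1],0.65],
  [[0,0,0],[0,-1,1],0.65],
  [[0,0,0],[0,-1,-10],0.65],
  [[0,0,0],[0,-1,-40],0.65],
  [[0,0,0],[0,-1,-80],0.65],
])

```text
time: 47.4
tool_pos: [505.7, -43.3, 135.5]
eef_rot: [-180.0, 0.1, 0.0]
force: [0.7, -0.4, -0.1]
finger_gap: 57.2
grip_force: 0.0
```

Emit:
servo_tool([
  [[0,0,0],[0,0,-30],0.65],
  [[0,0,0],[0,20,-60],0.65],
  [[0,0,0],[0,60,-70],0.65],
  [[0,0,0],[0,105,-70],0.65],
  [[0,0,0],[0,155,-70],0.65],
  [[0,0,0],[0,205,-70],0.65],
  [[0,0,0],[0,250,-70],0.65],
  [[0,0,0],[0,280,-70],0.65],
])

```text
time: 48.4
tool_pos: [505.7, -326.0, 205.3]
eef_rot: [180.0, -0.0, -0.1]
force: [-0.0, 1.7, -0.3]
finger_gap: 57.2
grip_force: 0.0
```

```bash
python3 - <<'E'
from h import *
d=shot('top','t5.png');a=cv2.imread('pics/t5.png')
cv2.imwrite('pics/t5c.png',cv2.resize(a[160:260,188:328],None,fx=5.7,fy=5.7,interpolation=cv2.INTER_CUBIC))
hsv=cv2.cvtColor(d['img'],cv2.COLOR_RGB2HSV)
m=cv2.inRange(hsv,(0,150,60),(8,255,255))|cv2.inRange(hsv,(172,150,60),(180,255,255));m[:170]=0;m[250:]=0;m[:,:85]=0;m[:,170:]=0
ys,xs=np.nonzero(m);r=cv2.minAreaRect(np.c_[xs,ys].astype(np.float32));print('red',len(xs),w(d,*r[0],23))
E
```

```text
red 365 [530.2 299.2  23. ]
```

View pics/t5c.png

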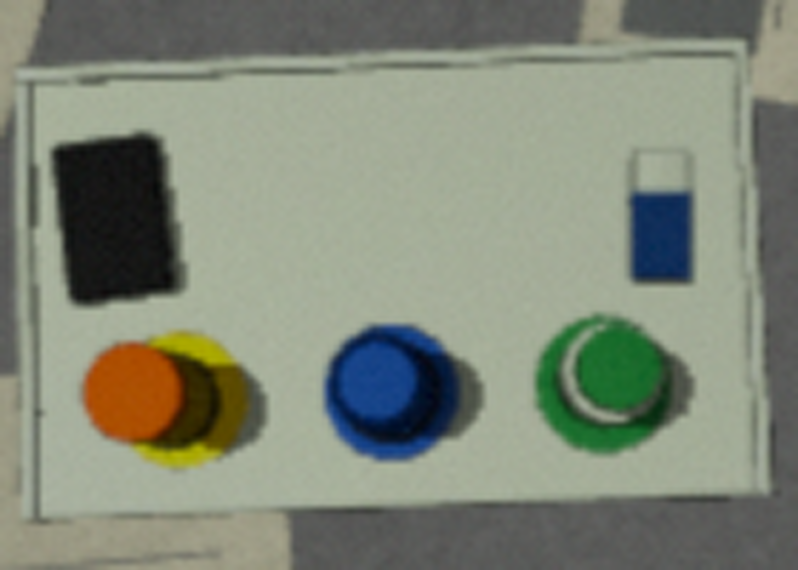

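All three stand within a few mm of where they were: orange cap at (133,392), blue at (376,380), green at (619,371). The black pad hasn't moved.

```bash
python3 -c "
from h import *
print(hand_in())"
```

```text
the job is handed in; nothing more can be done
None
```

The job is handed in: the red pad measures about 1 mm from the mat's centre, the stamp, bottle and glue stick are back upright on their own discs (within about 4 mm by the last picture), and the black pad is unmoved. The judge's verdict was not returned.

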